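Tuck a sample board under the sprung hold-down arm

ROBOT

A 6-joint arm with a two-finger parallel gripper is mounted at the origin on the work surface. World frame = base frame: x ahead of the robot, y to its left, z up, the work surface at z = 0. Lengths are in m, angles in rad, forces in N, time in s.
With the tool pointing down it reaches from about 0.35 to 1 m from the base axis. Payload 7.1 kg.
Tool frame: the origin (TCP) lies between the finger pads; the fingertips stand 22 mm ahead of it and the grasp point (between the pads) lies 3 mm ahead of it; x points along the fingers, y is the direction in which the jaws open and shut, and the axes are right-handed (so a half turn about x gives the same grasp; the last joint's range is limited). The gripper opens to 85 mm and grips with 20 to 120 N. Pads are 22 mm wide; open, the fingers measure 114 mm over their backs; the gripper's body (76 mm by 85 mm) begins 54 mm behind the grasp point. The pads swing forward as they close: fully open they stand 13 mm farther back than shut.
Start: joints at [1.308, 0.423, 1.63, -0, 1.089, -0.019], TCP at [0.151, 0.607, 0.253] pointing down, gripper open.
Joint ranges: [-3, 3], [-0.9, 2.11], [0.09, 2.58], [-1.31, 4.45], [0.11, 2.69], [-2.54, 2.54]. Speed limits (rad/s): [2.39, 2.39, 3.01, 3.14, 3.14, 3.14].

INTERFACE

Orientations are given as a rotation vector (axis times angle).
In Python, from rig import manip gives the robot as it stands. The module is installed in compiled form; this text tells all that it offers. Calls block until the motion is done:
- manip.move_to(position, orientation): joint-space move of the TCP to a pose.
- manip.servo_line(position, orientation=None, rate=0.15): straight line of the TCP; orientation=None keeps the orientation; rate is the mean speed in m/s.
- manip.set_joints(angles): joint-space move.
- manip.command_gripper(opening, f_grip=None): finger opening in m; f_grip is the grip in N (None keeps the last); returns when the fingers have stopped.
- manip.hold(seconds).
- manip.solve_ik(position, orientation): joint angles nearest the present ones, or None.
- manip.camera(name): name is "scene" or "top"; returns a dict with "image" (480x640x3 uint8, red, green, blue), "fx", "fy", "cx", "cy" (pixels), "cam_to_world" (4x4, takes a point from camera to world coordinates). Camera axes: x right, y down, z forward; pixel columns grow to the right and rows downward; lengths in m; the calibration is good to about 2 mm. A picture is of the moment at which its call begins. There is no depth.
A pose or a line that the arm cannot do raises manip.IKError and nothing moves.
- manip.sign_off(): hands the job in, once; it reports no verdict.
Readings, each from a call of its own:
- manip.get_time(): time.
- manip.get_joint_positions(): joint angles.
- manip.get_joint_vel(): joint speeds.
- manip.get_tau(): joint torques, N m.
- manip.get_position(): TCP position.
- manip.get_ee_rot(): TCP orientation.
- manip.get_contact_force(): force on the tool from outside, world axes, zero at the start.
- manip.get_torque(): the same for the moment, N m.
- manip.get_width(): finger opening in m.
Only numpy, scipy, OpenCV 4.12 (cv2) and the standard library are available. Lean on these libraries where they do the work, as an engineer would, in place of code of your own. Each camera call takes 0.05 s, during which the arm holds its last target.

TASK

Take the walnut board with the yellow end out of the green rack, lay it down flat with its walnut face up and let go of it, then take it across its width and tuck it on top of the pile in the pressing fixture, under the red sprung arm, yellow end sticking out of the mouth, pushed fully home against the stops. It must end lying flat and square between the guides with the arm resting on it; the boards already in the pile stay where they are, and the other boards and the things on the bench are left alone.

Things in the scene. Friction and masses are not known exactly. Their poses are not given: they have to be found in the camera images.
- board: Walnut board, 140 x 60 x 12 mm, about 90 g: one broad face dark walnut, the other pale, dark edges. Origin at its centre. x along the length, away from the yellow end; y out of the walnut face; z along the 60 mm width. Starts on its long edge in a rack slot (z up, centre 38 mm over the bench). On its edge on the bench it stands steadily, but topples at a light push near the top.
- yellow_end (a point): Centre of the end face of the walnut board's yellow end (a yellow-painted band 26 mm wide round that end); 70 mm from the board's origin, along its -x.
- rack: Green board rack fixed to the bench, 150 x 150 mm, origin at the centre of its underside, z up. Three slots along its x at y = -50, 0, +50 mm, a board in each on its long edge, free gap of 38 mm between them; the walnut one may be in any slot, its yellow end towards the rack's -x, its walnut face to +y. Slot floor 8 mm over the bench.
- slot_top (a point): Centre of the rack's middle slot at the height of the tops of its ribs, 28 mm over the bench. Each slot has two ribs 120 mm long, 5 mm thick, 14 mm apart. The boards' top edges are 68 mm over the bench.
- blue_board: Blue board of the same 140 x 60 x 12 mm in the rack; bystander. Origin at its centre, axes as for the walnut board.
- white_board: White board of the same 140 x 60 x 12 mm in the rack; bystander. Origin at its centre, axes as for the walnut board.
- fixture: Pressing fixture fixed to the bench: plywood base 225 x 120 x 10 mm. Origin on its underside, 90 mm from the front (mouth) edge, 135 mm from the back; x from mouth to back (the mouth faces -x, roughly the robot), z up. On the base lies a pile of two pale boards, lengthwise along x, from x = -80 to +60 mm, y = -30 to +30 mm, top 34 mm over the bench.
- home (a point): Where the walnut board's centre belongs: on the pile, fixture x = -10 mm, y = 0, 40 mm over the bench; axes as the fixture's. The board is then against the stops and its yellow end lies over the pile's front end, 70 mm from here towards the mouth; the 40 mm at that end stand clear of guides and arm, free at both sides for fingers.
- stops (a point): Foot of the face of the two dark stop posts at the back of the pile (fixture x = +60 mm, y = 0, 10 mm over the bench). The posts stand at y = 14 to 34 mm either side, 54 mm high over the bench.
- guides (a point): Middle of the entry between the two aluminium side guides (fixture x = -16 mm, y = 0, 50 mm over the bench, level with their tops). Inner faces at y = 32.5 mm either side, from here to x = +54 mm. In front of them flared lips widen the way to about 40 mm either side at fixture x = -37 mm; lips' outsides at about 46 mm.
- hold_arm (a joint): Angle (rad) of the red sprung arm, 26 mm wide, hinged at the back (fixture x = 105 mm, 52 mm over the bench), reaching forward over the middle of the pile. About 0 on the two-board pile, 0.15 with a third board under it; grows as it lifts. It presses with 3 to 4 N. A board pushed in level, 0 to 3 mm above the pile, runs under its turned-up tip and lifts it; this takes about 5 to 10 N.
- press_pad (a point): Underside of the arm's pressing pad, on its centreline (fixture x = 25 mm when it rests on the pile).
- press_tip (a point): Turned-up front tip of the arm: 58 mm nearer the mouth than the pad (fixture x = -33 mm) and 26 mm higher than the pad's underside, so the gap over the pile there is 20 mm.
- pile_low: Lower pale board of the pile, 140 x 60 x 12 mm, loose. Origin at its centre; x as the fixture's, y up.
- pile_top: Upper pale board of the pile, 140 x 60 x 12 mm, loose. Origin at its centre; x as the fixture's, y up.
- tin: Paint tin, bystander: radius 36 mm, 85 mm high, origin at the centre of its underside.
- mug: Blue mug, bystander: radius 38 mm, 85 mm high, its handle reaching 70 mm from the axis towards its +y; origin at the centre of its underside.
- tape: Roll of amber tape lying flat, bystander: radius 46 mm, 24 mm high, origin at the centre of its underside.
- jar: Amber jar with black lid, bystander: radius 33 mm, 80 mm high, origin at the centre of its underside.
- glue: White glue bottle with orange cap, bystander: radius 28 mm, 170 mm high, origin at the centre of its underside.
- offcut: Pale wood offcut, bystander: 110 (x) x 45 (y) x 38 mm high, origin at the centre of its underside.
- screwdriver: Screwdriver lying on the bench, bystander: about 200 mm long along its x, 30 mm high, origin near its middle.
Things that resemble listed ones, but are neither listed nor needed, are in the scene too. What is shaped like the board but pink or turquoise is not meant.

How it is judged:
On the way:
1. the walnut board lies flat, walnut face up, let go, well outside the arm (angle between board's own y axis and vertical below 0.12 rad and contact force between the fingers and board below 0.1 N and horizontal distance between board and home above 0.08 m and linear speed of board below 0.02 m/s), for 0.2 s.
At the end, for the whole second after the job is handed in: Walnut board released and at rest on the pile, walnut face up, yellow end at the mouth, within 4 mm of home along and across, 3 mm in height, within 0.06 rad of flat and square; arm on it (0.08 to 0.2 rad); pile boards within 12 mm of their start (x of board in the frame of home between -0.004 and 0.003 m and y of board in the frame of home between -0.004 and 0.004 m and z of board in the frame of home between -0.003 and 0.003 m and x of yellow_end in the frame of home below -0.06 m and angle between board's own y axis and vertical below 0.06 rad and angle between the x axis of board and the x axis of fixture, either way round below 0.06 rad and value of joint hold_arm between 0.08 and 0.2 rad and linear speed of board below 0.02 m/s and distance of each of pile_low, pile_top from where it was at the start of the episode below 0.012 m); the robot touches nothing.
It fails at once if a thing standing or lying on the bench (tin, mug, tape, jar, glue, offcut, screwdriver) is pushed more than 30 mm (distance of any of tin, mug, tape, jar, glue, offcut, screwdriver from where it was at the start of the episode above 0.03 m).
It fails at once if the tin, mug, jar or glue is tipped over (angle between any of tin, mug, jar, glue's own z axis and vertical above 0.5 rad).
It fails at once if the blue or white board is moved more than 25 mm or tipped (distance of any of blue_board, white_board from where it was at the start of the episode above 0.025 m or angle between any of blue_board, white_board's own z axis and vertical above 0.5 rad).
It fails at once if a pile board is shifted more than 25 mm (distance of any of pile_low, pile_top from where it was at the start of the episode above 0.025 m).
It also fails if it takes over 64 s, if anything falls off the work surface, if the arm or the gripper's body presses on something with over 40 N, if the wrist force passes 120 N, or if a joint passes its speed limit or range.

## Working session

There is one attempt and no reset: what is moved stays moved. The work goes in short steps, each a Python script; the robot and the scene stay as the last script left them, time stands still between calls to the robot, and variables do not carry over. Pictures are saved under pics/ and viewed, and the job is handed in when it is done.

```bash
mkdir -p pics; ls; python3 - <<'E'
from rig import manip
import cv2,numpy as np
for n in("scene","top"):
    c=manip.camera(n); cv2.imwrite(f"pics/{n}0.png",c["image"][:,:,::-1]); print(n,c["fx"],c["fy"],c["cx"],c["cy"]);print(np.round(c["cam_to_world"],4).tolist())
    np.savez(f"{n}0.npz",**c)
print(manip.get_time(),manip.get_ee_rot(),manip.get_width())
E
```

```text
pics
scene 499.26011886288745 499.26011886288745 319.8936796302585 234.96324944623473
[[0.6109, 0.4534, -0.649, 1.4778], [0.7917, -0.3448, 0.5043, -0.6815], [0.0048, -0.8219, -0.5696, 0.8724], [0.0, 0.0, 0.0, 1.0]]
top 587.1965572702513 587.1965572702513 316.9286994120509 235.06625538948964
[[-0.0259, -0.9803, 0.1956, 0.2198], [-0.9996, 0.0241, -0.0114, 0.0613], [0.0065, -0.1958, -0.9806, 1.5885], [0.0, 0.0, 0.0, 1.0]]
0.1 [ 0.19024823  1.56247868 -0.19246971] 0.08554787508834998
```

View pics/scene0.png

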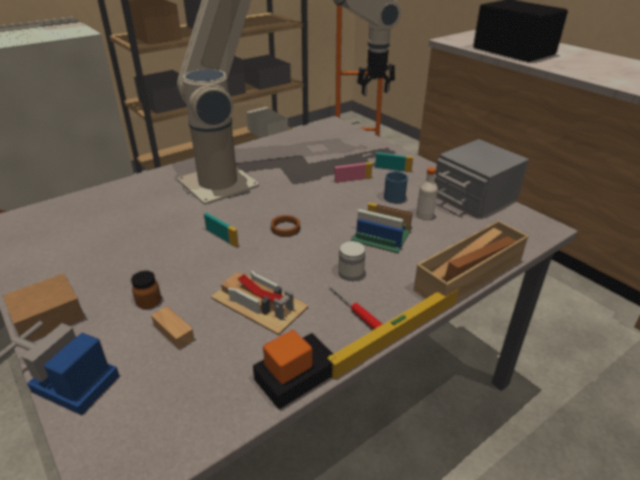

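View pics/top0.png

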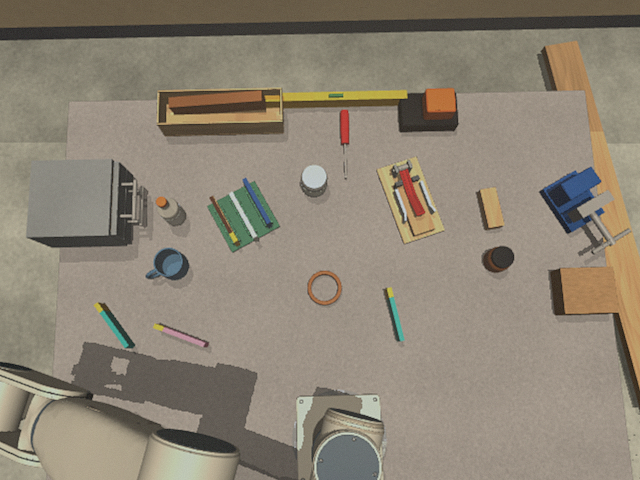

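```bash
python3 - <<'E'
import cv2
t=cv2.imread("pics/top0.png");s=cv2.imread("pics/scene0.png")
cv2.imwrite("pics/c1.png",cv2.resize(t[170:260,190:310],None,fx=6,fy=6,interpolation=cv2.INTER_CUBIC))
cv2.imwrite("pics/c2.png",cv2.resize(t[150:250,365:455],None,fx=6,fy=6,interpolation=cv2.INTER_CUBIC))
cv2.imwrite("pics/c3.png",cv2.resize(s[190:260,340:430],None,fx=7,fy=7,interpolation=cv2.INTER_CUBIC))
E
```

```text
(no output)
```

View pics/c1.png

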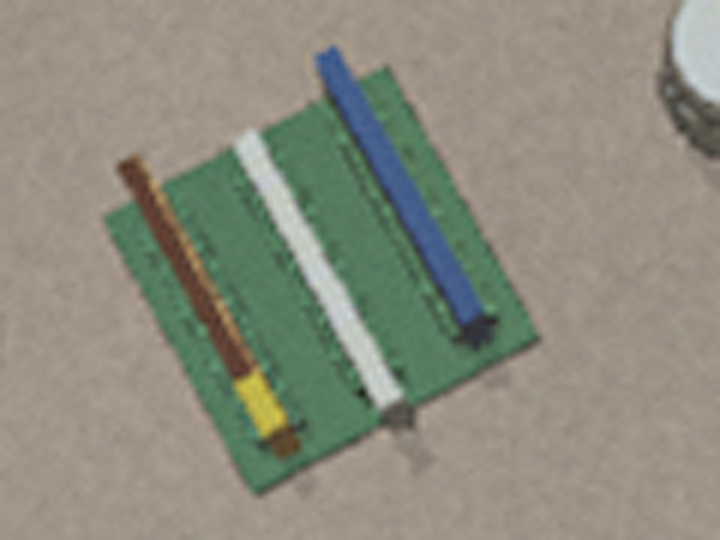

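View pics/c2.png

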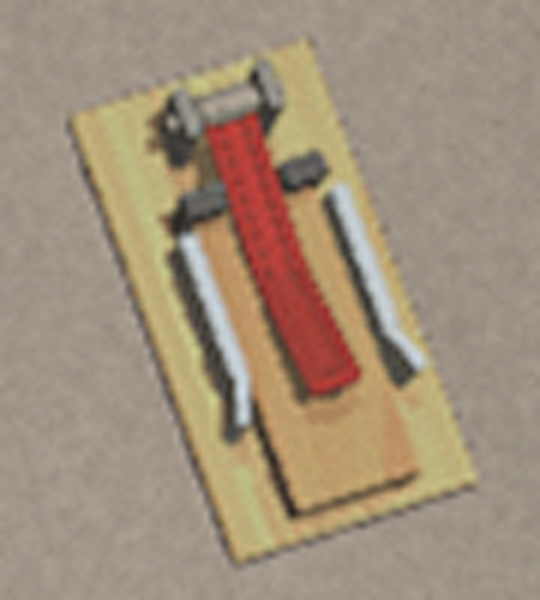

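View pics/c3.png

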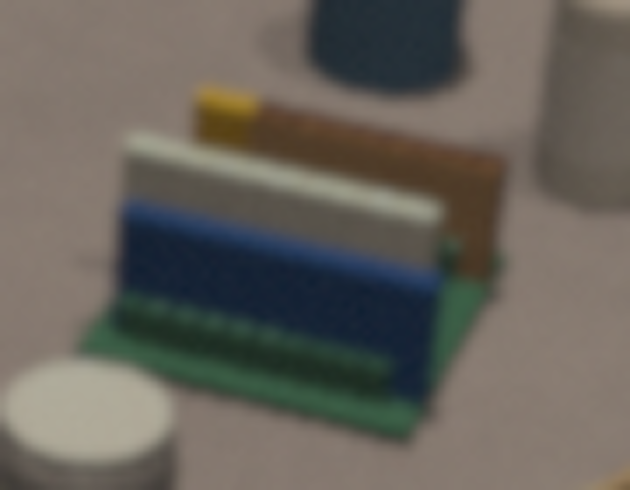

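```bash
cat > h.py <<'E'
import numpy as np,cv2
from scipy.optimize import least_squares
def px2w(c,u,v,z):
    M=c["cam_to_world"];d=M[:3,:3]@np.array([(u-c["cx"])/c["fx"],(v-c["cy"])/c["fy"],1.]);o=M[:3,3]
    return o+d*(z-o[2])/d[2]
def w2px(c,P):
    M=c["cam_to_world"];p=(np.atleast_2d(P)-M[:3,3])@M[:3,:3]
    return np.c_[c["fx"]*p[:,0]/p[:,2]+c["cx"],c["fy"]*p[:,1]/p[:,2]+c["cy"]]
def fr2w(p,P):
    x,y,t=p;P=np.atleast_2d(P).astype(float);c,s=np.cos(t),np.sin(t)
    return np.c_[x+c*P[:,0]-s*P[:,1],y+s*P[:,0]+c*P[:,1],P[:,2]]
def fitcorners(c,px,P):
    px=np.array(px,float)
    r=least_squares(lambda p:(w2px(c,fr2w(p,P))-px).ravel(),[.7,0,.3]);return r.x,r.fun.reshape(-1,2)
def refine(cams,segs,p0,rng=4,it=8):
    """edge tracking: segs list of 3D end points in frame"""
    p=np.array(p0,float)
    gs=[cv2.GaussianBlur(c["image"].astype(np.float32),(0,0),.8) for c in cams]
    for k in range(it):
        obs=[]
        R=max(rng*(.75**k),1.5)
        for c,g in zip(cams,gs):
            for a,b in segs:
                for s in np.linspace(.08,.92,25):
                    P=np.array(a)*(1-s)+np.array(b)*s
                    q=w2px(c,fr2w(p,[P,np.array(b)]))
                    t=q[1]-q[0];t/=np.linalg.norm(t);n=np.array([-t[1],t[0]])
                    ds=np.arange(-R,R+.01,.1);pts=(q[0]+ds[:,None]*n).astype(np.float32)
                    v=cv2.remap(g,pts[None,:,0],pts[None,:,1],cv2.INTER_CUBIC)[0]
                    d=np.linalg.norm(v[4:]-v[:-4],axis=1);i=d.argmax()
                    if d[i]>5 and 0<i<len(d)-1: obs.append((c,P,n,q[0]+ds[i+2]*n))
        def f(p): return np.array([(w2px(c,fr2w(p,P))[0]-m)@n for c,P,n,m in obs])
        r=least_squares(f,p,loss='soft_l1',f_scale=.4);p=r.x
    return p,np.median(np.abs(f(p))),len(obs)
E
python3 - <<'E'
from h import *
t=dict(np.load("top0.npz"));s=dict(np.load("scene0.npz"))
cr=lambda u,v,o,k=6:(o[0]+(u+.5)/k-.5,o[1]+(v+.5)/k-.5)
o1=(190,170);o2=(365,150)
rk=[cr(*q,o1) for q in[(388,67),(540,340),(258,495),(105,218)]]
P=[(.075,-.075,.008),(-.075,-.075,.008),(-.075,.075,.008),(.075,.075,.008)]
p,r=fitcorners(t,rk,P);print("rack",p,np.abs(r).max())
sq=lambda P:[(P[i],P[(i+1)%4]) for i in range(4)]
print(" refined top",refine([t],sq(P),p))
fx=[cr(*q,o2) for q in[(307,40),(477,485),(240,562),(72,117)]]
F=[(.135,-.06,.01),(-.09,-.06,.01),(-.09,.06,.01),(.135,.06,.01)]
pf,r=fitcorners(t,fx,F);print("fix",pf,np.abs(r).max())
print(" top",refine([t],sq(F),pf));print(" scene",refine([s],sq(F),pf));print(" both",refine([t,s],sq(F),pf))
pile=[((-.08,-.03,.034),(-.08,.03,.034)),((-.08,-.03,.034),(-.045,-.03,.034)),((-.08,.03,.034),(-.045,.03,.034))]
print(" pile top",refine([t],pile,pf,2.5))
print("walnut yellow end/far end",px2w(t,*cr(275,430,o1),.068),px2w(t,*cr(128,160,o1),.068))
for n,u,v,z in[("tape",325,288,.024),("mug",171,263,.085),("tin",314,174,.085),("teal",393,315,.06),("pink",180,335,.06),("glue",168,203,.1),("free",240,310,0),("cap",162,203,.17),("offcut",490,208,.038),("jar",500,257,.08)]:print(n,px2w(t,u,v,z).round(3))
E
```

```text
rack [0.59375586 0.24449963 0.48865746] 0.71898573963648
 refined top (array([0.59339628, 0.24525927, 0.48929352]), np.float64(0.22373050577335682), 94)
fix [ 0.60827436 -0.22510774  0.29914554] 0.7348545377181495
 top (array([ 0.60987782, -0.22522464,  0.29855337]), np.float64(0.4265439656707237), 92)
 scene (array([ 0.60949374, -0.22570759,  0.29690193]), np.float64(0.2863299045038456), 77)
 both (array([ 0.60973246, -0.22534562,  0.29788031]), np.float64(0.4516986447615798), 173)
 pile top (array([ 0.60498838, -0.22651061,  0.29136455]), np.float64(0.18740382775345885), 71)
walnut yellow end/far end [0.51182838 0.25860922 0.068     ] [0.63586983 0.32416855 0.068     ]
tape [0.387 0.025 0.024]
mug [0.455 0.422 0.085]
tin [0.686 0.047 0.085]
teal [ 0.309 -0.148  0.06 ]
pink [0.272 0.401 0.06 ]
glue [0.612 0.43  0.1  ]
free [0.336 0.255 0.   ]
cap [0.594 0.428 0.17 ]
offcut [ 0.593 -0.43   0.038]
jar [ 0.451 -0.432  0.08 ]
```

Candidates for the walnut board in the top view: the brown board with a yellow band in the rack (225,220), teal boards (113,325) and (393,315), a pink board (180,335), and brown sticks in the tray (215,102). The rack crop shows the first one: dark with a yellow end at (235,241), its pale face towards the white board. It is in the +y slot, 140 mm long and at the same yaw as the rack, so that is the one I choose.

```bash
cat >> h.py <<'E'
from scipy.spatial.transform import Rotation as Ro
FIX=np.array([0.6097,-0.2253,0.298])
def ori(t,s=1,pitch=0):
    x=np.array([0,0,-1.]);y=s*np.array([-np.sin(t),np.cos(t),0]);z=np.cross(x,y)
    return Ro.from_matrix(np.c_[x,y,z]).as_rotvec()
def fp(x,y,z): return fr2w(FIX,[x,y,z])[0]
E
python3 - <<'E'
from h import *
from rig import manip
for s in(1,-1):
    for n,p,t in[("rack",(.572,.2905,.058),.488),("rackup",(.572,.2905,.2),.488),("place",(.40,.22,.05),.298),("regrip",(.35,.165,.025),.298),("ins0",fp(-.175,0,.06),.298),("home",fp(-.06,0,.06),.298)]:
        j=manip.solve_ik(p,ori(t,s));print(s,n,None if j is None else np.round(j,2))
t=dict(np.load("top0.npz"))
im=t["image"][:,:,::-1].copy();im=cv2.resize(im,None,fx=4,fy=4,interpolation=cv2.INTER_CUBIC)
def pl(p,P):
    q=(w2px(t,fr2w(p,P))+.5)*4-.5;cv2.polylines(im,[q.round().astype(np.int32)],True,(255,0,255),1)
W=(.572,.2905,.488)
pl(W,[(.07,.006,.068),(.07,-.006,.068),(-.07,-.006,.068),(-.07,.006,.068)])
pl((.5934,.2453,.489),[(.075,.075,.008),(.075,-.075,.008),(-.075,-.075,.008),(-.075,.075,.008)])
pl(FIX,[(.135,.06,.01),(.135,-.06,.01),(-.09,-.06,.01),(-.09,.06,.01)])
pl(FIX,[(.06,.03,.034),(.06,-.03,.034),(-.08,-.03,.034),(-.08,.03,.034)])
pl(FIX,[(.054,.0325,.05),(.054,-.0325,.05),(-.016,-.0325,.05),(-.016,.0325,.05)])
cv2.imwrite("pics/ov.png",np.hstack([im[680:1040,780:1200],im[620:980,1470:1840]]))
E
```

```text
1 rack [ 0.45  0.7   1.68 -0.    0.76 -1.61]
1 rackup [ 0.45  0.51  1.63 -0.    1.   -1.61]
1 place [ 0.48  0.55  2.1  -0.    0.49 -1.39]
1 regrip [ 0.41  0.57  2.24 -0.    0.33 -1.46]
1 ins0 [-0.58  0.58  1.95  0.    0.6  -2.45]
1 home [-0.43  0.66  1.77  0.    0.71 -2.3 ]
-1 rack [ 0.45  0.7   1.68 -0.    0.76  1.53]
-1 rackup [ 0.45  0.51  1.63 -0.    1.    1.53]
-1 place [0.48 0.55 2.1  0.   0.49 1.75]
-1 regrip [0.41 0.57 2.24 0.   0.33 1.68]
-1 ins0 [-0.58  0.58  1.95  0.    0.6   0.69]
-1 home [-0.43  0.66  1.77  0.    0.71  0.84]
```

View pics/ov.png

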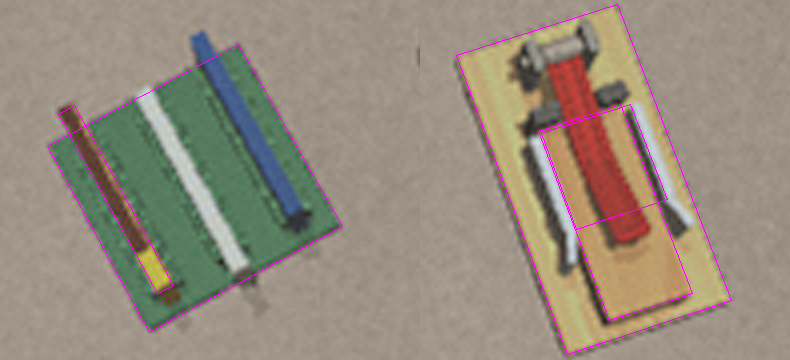

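The overlay shows the rack, walnut top edge, base and pile outlines on their image edges to within about 1 px. Now the rack grasp.

```bash
python3 - <<'E'
from h import *
from rig import manip
o=ori(.488,-1)
manip.command_gripper(.036,f_grip=50)
manip.move_to((.572,.2905,.14),o);print(manip.get_time())
manip.servo_line((.572,.2905,.058),rate=.12)
print(manip.get_contact_force())
manip.command_gripper(0.0,f_grip=60)
print(manip.get_width(),manip.get_contact_force(),manip.get_position(),manip.get_time())
manip.servo_line((.572,.2905,.15),rate=.12)
print(manip.get_width(),manip.get_contact_force(),manip.get_time())
for n in("top","scene"):
    c=manip.camera(n);cv2.imwrite(f"pics/{n}1.png",c["image"][:,:,::-1])
t=cv2.imread("pics/top1.png");s=cv2.imread("pics/scene1.png")
cv2.imwrite("pics/g1.png",np.hstack([cv2.resize(t[120:280,150:310],(390,390)),cv2.resize(s[110:270,310:470],(390,390))]))
E
```

```text
2.575
[-0.41725907  0.39641797  1.21909759]
0.011056160918196545 [-0.23270341 -0.7416348   5.64181003] [0.57274058 0.29082017 0.05914875] 3.7417
0.011096612162761922 [ 0.0146773   0.0557149  -0.29514033] 4.6583
```

View pics/g1.png

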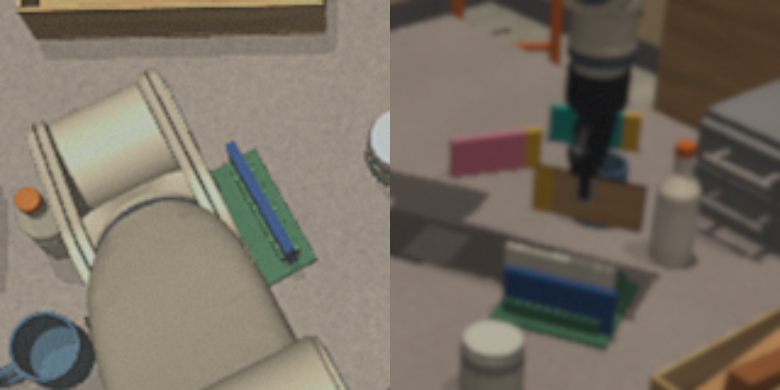

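The board hangs level in the gripper (scene view, right half). Next: place it on edge, release, and topple it.

```bash
python3 - <<'E'
from h import *
from rig import manip
o=ori(.298,-1)
P=np.array([.40,.22,0])
manip.move_to(P+[0,0,.12],o)
f0=manip.get_contact_force()
manip.servo_line(P+[0,0,.056],o,rate=.12)
z=.056
for i in range(10):
    z-=.001;manip.servo_line(P+[0,0,z],o,rate=.03);f=manip.get_contact_force()-f0
    if f[2]>2.5:break
print(z,f,manip.get_time())
manip.command_gripper(.034)
manip.servo_line(P+[0,0,.14],o,rate=.15)
for n in("top","scene"):
    c=manip.camera(n);cv2.imwrite(f"pics/{n}2.png",c["image"][:,:,::-1]);np.savez(f"{n}2.npz",**c)
print(manip.get_time())
t=cv2.imread("pics/top2.png");s=cv2.imread("pics/scene2.png")
cv2.imwrite("pics/g2.png",np.hstack([cv2.resize(t[200:360,180:340],(390,390)),cv2.resize(s[130:290,250:410],(390,390))]))
E
```

```text
0.051 [-1.99629275 -0.41824487  3.1145083 ] 7.4667
8.6583
```

View pics/g2.png

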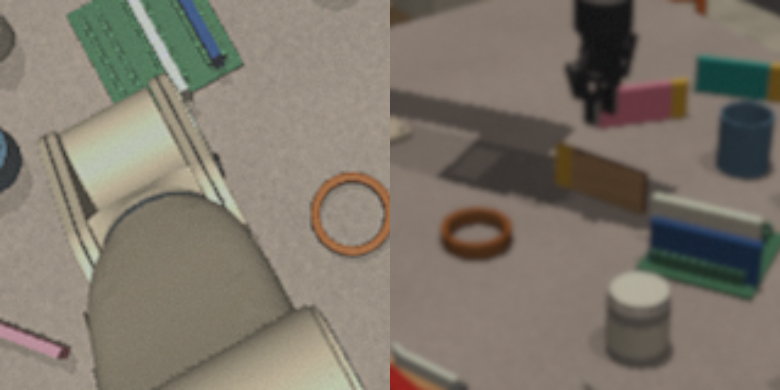

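The board stands upright after release. Now topple it towards -y.

```bash
python3 - <<'E'
from h import *
from rig import manip
o=ori(.298,-1);n=np.array([-np.sin(.298),np.cos(.298),0])
P=np.array([.40,.22,0])
manip.command_gripper(.0)
manip.servo_line(P+n*.05+[0,0,.14],o,rate=.15)
manip.servo_line(P+n*.05+[0,0,.072],o,rate=.15)
manip.servo_line(P-n*.008+[0,0,.072],o,rate=.05)
print(manip.get_contact_force())
manip.servo_line(P+n*.03+[0,0,.12],o,rate=.15)
manip.set_joints(np.array(manip.get_joint_positions())+[.45,-.2,0,0,0,0])
for m in("top","scene"):
    c=manip.camera(m);cv2.imwrite(f"pics/{m}3.png",c["image"][:,:,::-1]);np.savez(f"{m}3.npz",**c)
print(manip.get_time())
t=cv2.imread("pics/top3.png");s=cv2.imread("pics/scene3.png")
cv2.imwrite("pics/g3.png",np.hstack([cv2.resize(t[200:360,180:340],(390,390)),cv2.resize(s[130:290,250:410],(390,390))]))
E
```

```text
[ 0.13638043 -0.36374693  0.27193684]
13.0667
```

View pics/g3.png

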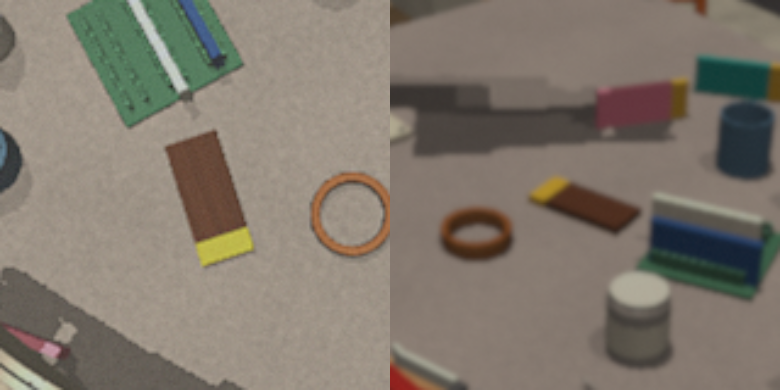

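It lies flat with the walnut face up: crop corners (166,147), (216,131), (254,248), (204,266).

```bash
python3 - <<'E'
from h import *
t=dict(np.load("top3.npz"));s=dict(np.load("scene3.npz"))
k=390/160;px=[(180+u/k,200+v/k) for u,v in[(166,147),(216,131),(254,248),(204,266)]]
P=[(.07,.03,.012),(.07,-.03,.012),(-.07,-.03,.012),(-.07,.03,.012)]
p,r=fitcorners(t,px,P);print(p,np.abs(r).max())
sq=[(P[i],P[(i+1)%4]) for i in range(4)]
for cs in([t],[s],[t,s]):print(refine(cs,sq,p,3))
F=[(.135,-.06,.01),(-.09,-.06,.01),(-.09,.06,.01),(.135,.06,.01)]
sf=[(F[i],F[(i+1)%4]) for i in range(4)]
for cs in([t],[s],[t,s]):print("fix",refine(cs,sf,FIX,2.5))
E
```

```text
[0.41147545 0.18315928 0.3007056 ] 0.5600536917845034
(array([0.4134131 , 0.18520757, 0.29803036]), np.float64(0.20415882081157538), 100)
(array([0.42016633, 0.18322796, 0.27925465]), np.float64(0.596173673217472), 81)
(array([0.41365593, 0.18491898, 0.29444378]), np.float64(0.28142445313006875), 163)
fix (array([ 0.60990271, -0.22521434,  0.29863552]), np.float64(0.4308258303725042), 93)
fix (array([ 0.60950587, -0.22588534,  0.29889428]), np.float64(0.25577517951848494), 76)
fix (array([ 0.60973942, -0.22535667,  0.29754939]), np.float64(0.388832732257493), 171)
```

```bash
python3 - <<'E'
from h import *
from rig import manip
B=(.4134,.1852,.298);o=ori(.298,-1)
g=lambda x,y,z:fr2w(B,[x,y,z])[0]
manip.command_gripper(.061)
manip.move_to(g(-.052,.09,.07),o)
f0=manip.get_contact_force()
manip.servo_line(g(-.052,.09,.030),o,rate=.12)
z=.030
while z>.008:
    z-=.001;manip.servo_line(g(-.052,.09,z),o,rate=.03);f=manip.get_contact_force()-f0
    if f[2]>1.5:break
zc=manip.get_position()[2]
print(z,zc,f,manip.get_width(),manip.get_time())
E
```

```text
0.015999999999999986 0.01666716910451159 [-2.67801436 -2.57876361 12.87113049] 0.06085612549121437 18.5833
```

```bash
python3 - <<'E'
from h import *
from rig import manip
B=(.4134,.1852,.298);o=ori(.298,-1)
g=lambda x,y,z:fr2w(B,[x,y,z])[0]
manip.servo_line(g(-.052,.09,.06),o,rate=.15)
manip.command_gripper(.085)
manip.servo_line(g(-.052,0,.06),o,rate=.15)
manip.servo_line(g(-.052,0,.0195),o,rate=.1)
print(manip.get_position(),manip.get_contact_force())
manip.command_gripper(0,f_grip=100)
print(manip.get_width(),manip.get_position(),manip.get_contact_force())
manip.servo_line(g(-.052,0,.12),o,rate=.1)
print(manip.get_width(),manip.get_contact_force(),manip.get_time())
for m in("top","scene"):
    c=manip.camera(m);cv2.imwrite(f"pics/{m}4.png",c["image"][:,:,::-1]);np.savez(f"{m}4.npz",**c)
t=cv2.imread("pics/top4.png");s=cv2.imread("pics/scene4.png")
cv2.imwrite("pics/g4.png",np.hstack([cv2.resize(t[200:360,180:340],(390,390)),cv2.resize(s[110:230,250:370],(390,390),interpolation=cv2.INTER_CUBIC)]))
E
```

```text
[0.36345039 0.17022794 0.01941651] [-0.25456474  0.03011434  0.24474405]
0.05722180565293061 [0.3640489  0.17017605 0.02077186] [-2.3365901   1.30691442 16.56441363]
0.056893999768177106 [-0.3547002   0.19505854 -0.46223351] 22.25
```

View pics/g4.png

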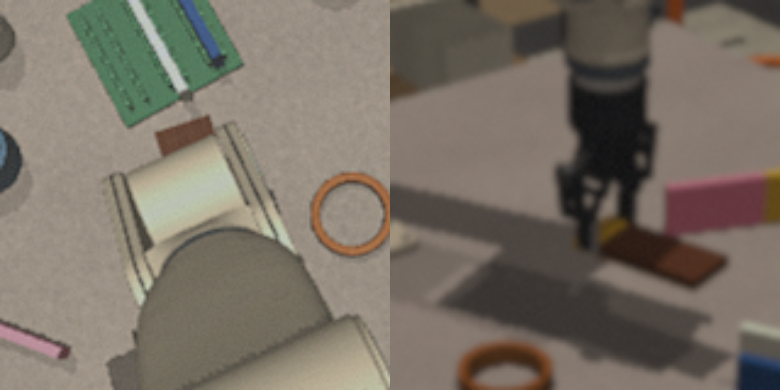

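```bash
python3 - <<'E'
from h import *
from rig import manip
T=manip.get_position();print(T,manip.get_time())
t=dict(np.load("top4.npz"));s=dict(np.load("scene4.npz"))
def box(pitch,zoff):
    P=np.array([(x,y,z) for x in(-.07,.07) for y in(-.03,.03) for z in(0,.012)])
    P=P+[.052,0,0]
    c,sn=np.cos(pitch),np.sin(pitch)
    Q=P.copy();Q[:,0]=c*P[:,0]+sn*P[:,2];Q[:,2]=-sn*P[:,0]+c*P[:,2]
    return fr2w((T[0],T[1],.298),Q+[0,0,T[2]-zoff])
E=[(i,j) for i in range(8) for j in range(i) if bin(i^j).count('1')==1]
out=[]
for pit in(0,.06):
    for c,(x0,y0,w) in((t,(235,230,60)),(s,(300,160,80))):
        k=int(390/w);im=cv2.resize(c["image"][y0:y0+w,x0:x0+w,::-1],None,fx=k,fy=k,interpolation=cv2.INTER_CUBIC)
        q=(w2px(c,box(pit,.0202))-[x0,y0]+.5)*k-.5
        for i,j in E:cv2.line(im,tuple(int(v) for v in q[i]),tuple(int(v) for v in q[j]),(255,0,255),1)
        out.append(cv2.resize(im,(295,295)))
cv2.imwrite("pics/g5.png",np.vstack([np.hstack(out[:2]),np.hstack(out[2:])]))
E
```

```text
[0.3632932  0.16975911 0.11944221] 22.35
```

View pics/g5.png

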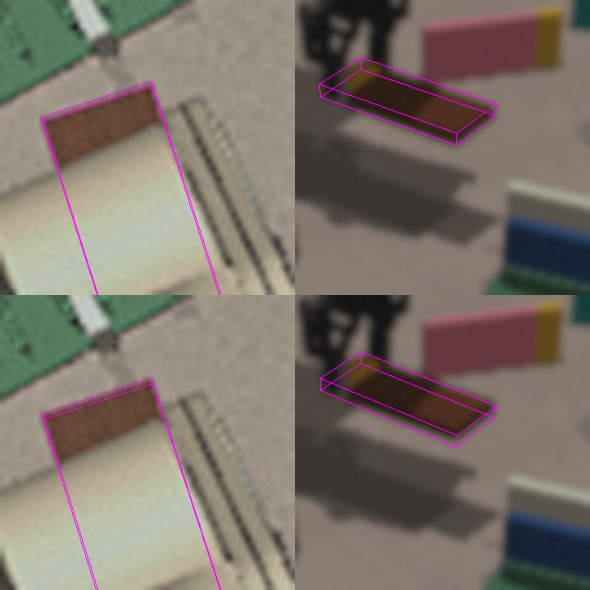

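The level model (pitch 0, board centre 52 mm ahead of the TCP) matches both views. Moving to the pre-insertion pose.

```bash
python3 - <<'E'
from h import *
from rig import manip
o=ori(.298,-1)
manip.move_to(fp(-.222,0,.13),o)
manip.servo_line(fp(-.222,0,.0567),o,rate=.12)
T=manip.get_position();print(T,fp(-.222,0,.0567),manip.get_contact_force(),manip.get_width(),manip.get_time(),manip.get_ee_rot(),o)
out=[]
for m,(x0,y0,w) in(("top",(360,150,100)),("scene",(200,240,120))):
    c=manip.camera(m);np.savez(f"{m}6.npz",**c)
    k=4;im=cv2.resize(c["image"][y0:y0+w,x0:x0+w,::-1],None,fx=k,fy=k,interpolation=cv2.INTER_CUBIC)
    P=np.array([(x,y,z) for x in(-.018,.122) for y in(-.03,.03) for z in(0,.012)])
    q=(w2px(c,fr2w((T[0],T[1],.298),P+[0,0,T[2]-.0202]))-[x0,y0]+.5)*k-.5
    for i in range(8):
        for j in range(i):
            if bin(i^j).count('1')==1:cv2.line(im,tuple(int(v) for v in q[i]),tuple(int(v) for v in q[j]),(255,0,255),1)
    out.append(cv2.resize(im,(400,400)))
cv2.imwrite("pics/g6.png",np.hstack(out))
E
```

```text
[ 0.39786832 -0.29046111  0.05697754] [ 0.39748451 -0.29048119  0.0567    ] [ 0.29620952 -0.48464498 -1.10090482] 0.057126338785005455 24.8 [ 2.06105542  0.30953284 -2.06043766] [ 2.06113942  0.30940285 -2.06113942]
```

View pics/g6.png

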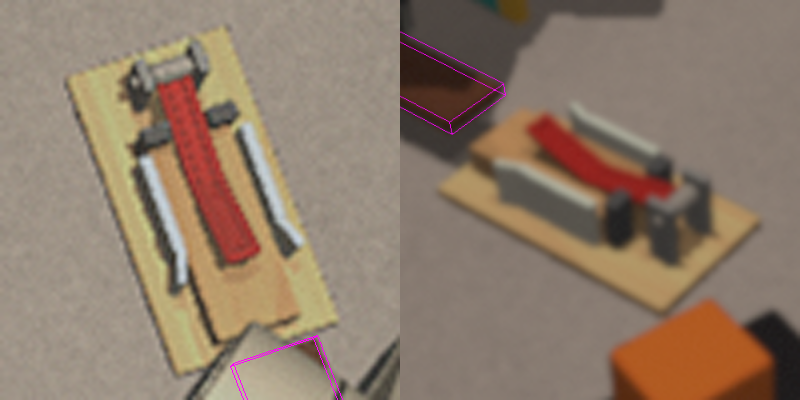

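```bash
python3 - <<'E'
from h import *
t=dict(np.load("top6.npz"));s=dict(np.load("scene6.npz"));t0=dict(np.load("top0.npz"))
for nm,c,(x0,y0,w) in(("a",t0,(365,150,90)),("b",s,(215,255,110))):
    k=int(560/w)+1 if nm=="a" else 5
    im=cv2.resize(c["image"][y0:y0+w,x0:x0+w,::-1],None,fx=k,fy=k,interpolation=cv2.INTER_CUBIC)
    def pl(P,col):
        q=(w2px(c,fr2w(FIX,P))-[x0,y0]+.5)*k-.5;cv2.polylines(im,[q.round().astype(np.int32)],True,col,1)
    pl([(.135,.06,.01),(.135,-.06,.01),(-.09,-.06,.01),(-.09,.06,.01)],(255,0,255))
    pl([(.06,.03,.034),(.06,-.03,.034),(-.08,-.03,.034),(-.08,.03,.034)],(255,255,0))
    for e in(1,-1):pl([(.054,.0325*e,.05),(-.016,.0325*e,.05),(-.037,.04*e,.05)],(0,255,0))
    cv2.imwrite(f"pics/ov{nm}.png",im)
E
```

```text
(no output)
```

View pics/ova.png

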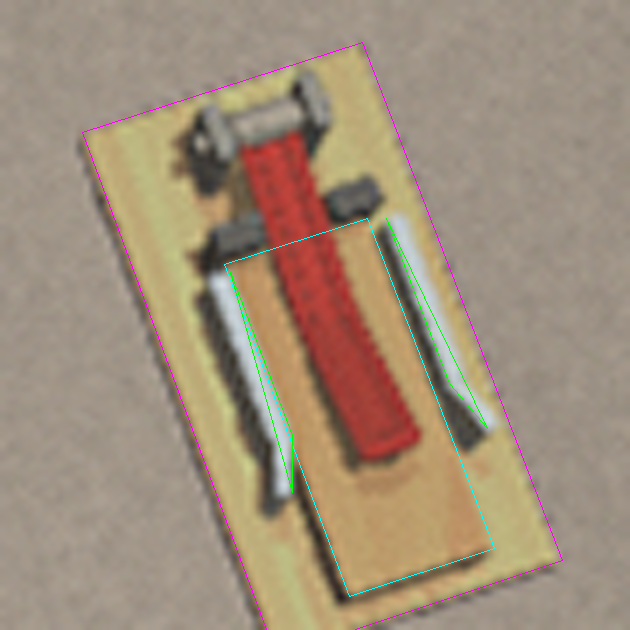

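View pics/ovb.png

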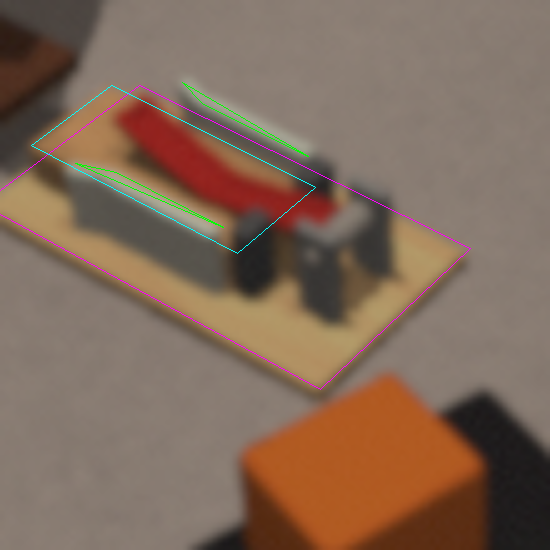

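The overlay matches base, guides and pile to about 1 mm. Inserting stepwise with force monitoring.

```bash
cat >> h.py <<'E'
def tofix(v):
    c,s=np.cos(FIX[2]),np.sin(FIX[2]);return np.array([c*v[0]+s*v[1],-s*v[0]+c*v[1],v[2]])
E
python3 - <<'E'
from h import *
from rig import manip
o=ori(.298,-1)
f0=manip.get_contact_force()
for x in[-.175,-.16,-.15,-.14,-.13,-.12,-.11,-.10]:
    manip.servo_line(fp(x,0,.0567),o,rate=.06)
    f=tofix(manip.get_contact_force()-f0);p=manip.get_position();q=tofix(p-[FIX[0],FIX[1],0])
    print(x,f.round(1),(q*1e3).round(1),round(manip.get_time(),1))
    if f[0]<-18 or abs(f[1])>12 or abs(f[2])>15:print("stop");break
c=manip.camera("scene");cv2.imwrite("pics/g7.png",cv2.resize(c["image"][240:360,190:310,::-1],(600,600),interpolation=cv2.INTER_CUBIC))
E
```

```text
-0.175 [-0.5 -0.4 -1.8] [-175.3    0.2   56.6] 25.8
-0.16 [-0.1  0.2 -0.9] [-159.6   -0.    56.7] 26.2
-0.15 [-1.3 -0.2 -0.9] [-1.496e+02 -1.000e-01  5.670e+01] 26.6
-0.14 [-0.9  0.8 -0.2] [-1.395e+02 -1.000e-01  5.670e+01] 26.9
-0.13 [ 0.1  0.  -1.8] [-129.6   -0.    56.6] 27.2
-0.12 [ 0.6  0.6 -2.5] [-119.4    0.    56.7] 27.5
-0.11 [ 1.   1.1 -2.4] [-109.6    0.    56.7] 27.8
-0.1 [-1.3  1.8 -1.9] [-100.     0.1   56.6] 28.1
```

View pics/g7.png

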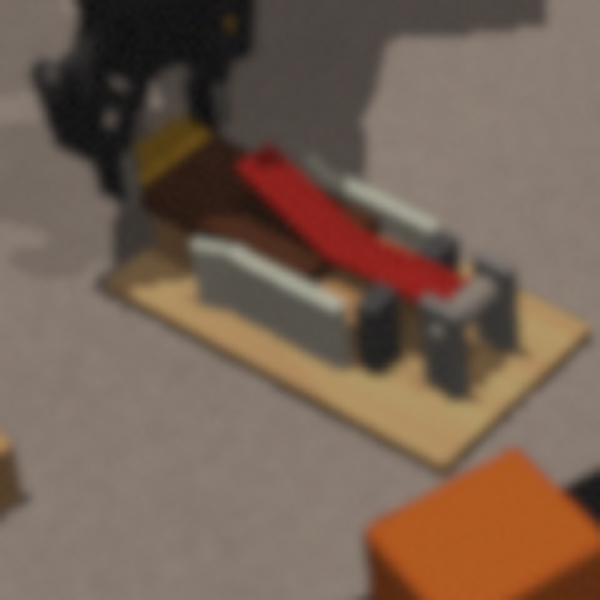

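The board's leading edge is under the arm and between the guides, with low forces. Continuing until it meets the stops.

```bash
python3 - <<'E'
from h import *
from rig import manip
o=ori(.298,-1)
f=tofix(manip.get_contact_force());print(f)
for x in[-.09,-.08,-.073,-.068,-.066]+[-.065+.001*i for i in range(11)]:
    manip.servo_line(fp(x,0,.0562),o,rate=.05)
    f=tofix(manip.get_contact_force());p=manip.get_position();q=tofix(p-[FIX[0],FIX[1],0])
    print(round(x,3),f.round(1),(tofix(p)*1e3-tofix([FIX[0],FIX[1],0])*1e3).round(1),round(manip.get_time(),1))
    if f[0]<-22 or abs(f[1])>15 or abs(f[2])>20:print("stop");break
print(manip.get_width())
c=manip.camera("scene");cv2.imwrite("pics/g8.png",cv2.resize(c["image"][240:360,190:310,::-1],(600,600),interpolation=cv2.INTER_CUBIC))
E
```

```text
[ 0.08671528  1.14226893 -2.41700877]
-0.09 [ 0.6  1.3 -2. ] [-89.4  -0.2  56.3] 28.5
-0.08 [ 0.1  0.8 -2.1] [-79.4  -0.2  56.3] 28.9
-0.073 [ 0.8  1.1 -2.9] [-72.5  -0.1  56.2] 29.2
-0.068 [ 0.7  1.7 -2.5] [-67.5  -0.1  56.2] 29.4
-0.066 [-1.1  1.2 -2. ] [-66.    0.1  56.2] 29.7
-0.065 [-2.4  1.2 -2.9] [-65.1   0.   56.2] 29.9
-0.064 [-3.1  0.9 -2.9] [-63.9   0.   56.2] 30.2
-0.063 [-2.1  1.3 -3. ] [-62.8  -0.   56.2] 30.4
-0.062 [-1.8  0.9 -3.2] [-61.9  -0.   56.2] 30.7
-0.061 [-5.7 -1.6 -2.2] [-61.8   0.   56. ] 30.9
-0.06 [-9.  -2.4 -3.1] [-61.8   0.1  55.8] 31.2
-0.059 [-13.5  -3.2  -1. ] [-61.7   0.1  55.6] 31.4
-0.058 [-17.8  -4.   -0.8] [-61.7   0.2  55.3] 31.7
-0.057 [-20.2  -5.6  -0.1] [-61.6   0.2  55.2] 31.9
-0.056 [-24.9  -6.6   0.4] [-61.5   0.2  55. ] 32.2
stop
0.05712844898987777
```

View pics/g8.png

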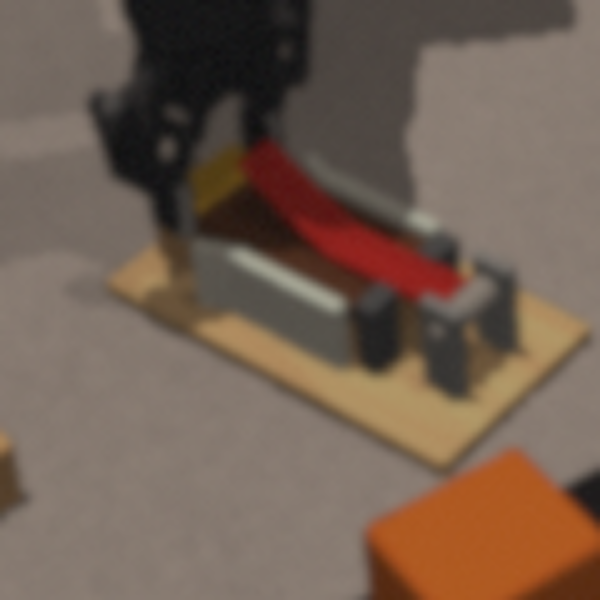

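Stop contact came at TCP x = -61.8 mm, as home predicts (-62). Relax, release, retreat.

```bash
python3 - <<'E'
from h import *
from rig import manip
o=ori(.298,-1)
manip.servo_line(fp(-.0610,0,.0555),o,rate=.03)
print(tofix(manip.get_contact_force()))
manip.command_gripper(.076)
print(tofix(manip.get_contact_force()))
manip.servo_line(fp(-.063,0,.10),o,rate=.08)
manip.servo_line(fp(-.12,0,.20),o,rate=.2)
manip.set_joints(np.array(manip.get_joint_positions())+[.8,-.3,0,0,0,0])
for m in("top","scene"):
    c=manip.camera(m);cv2.imwrite(f"pics/{m}9.png",c["image"][:,:,::-1]);np.savez(f"{m}9.npz",**c)
print(manip.get_time(),manip.get_contact_force())
t=dict(np.load("top9.npz"));s=dict(np.load("scene9.npz"))
H=(*fp(-.01,0,0)[:2],FIX[2])
seg=[((-.07,-.03,.046),(-.07,.03,.046)),((-.07,-.03,.046),(-.035,-.03,.046)),((-.07,.03,.046),(-.035,.03,.046))]
for cs in([t],[t,s]):
    p,e,n=refine(cs,seg,H,2.5);print("offset in home mm",(tofix(np.r_[p[:2]-H[:2],0])*1e3).round(2),p[2]-H[2],e,n)
A=cv2.resize(t["image"][150:250,365:465,::-1],(400,400),interpolation=cv2.INTER_CUBIC);B=cv2.resize(s["image"][250:350,205:305,::-1],(400,400),interpolation=cv2.INTER_CUBIC)
cv2.imwrite("pics/g9.png",np.hstack([A,B]))
E
```

```text
[-8.36877444 -3.0437807  -0.72931179]
[0.65125905 0.21340611 0.13129224]
36.1167 [-0.45048441 -0.23953917  0.4867803 ]
offset in home mm [0.01 0.21 0.  ] -0.006393828751629804 0.203337487812883 73
offset in home mm [-0.12  1.03  0.  ] 0.014047288280078729 0.2789753399557586 137
```

View pics/g9.png

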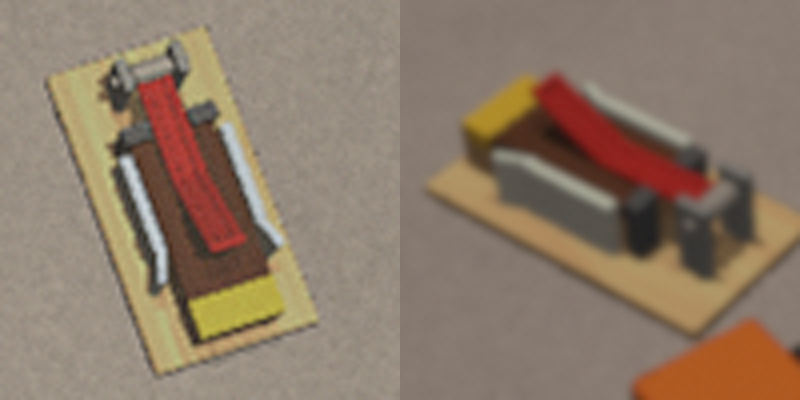

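View pics/top9.png

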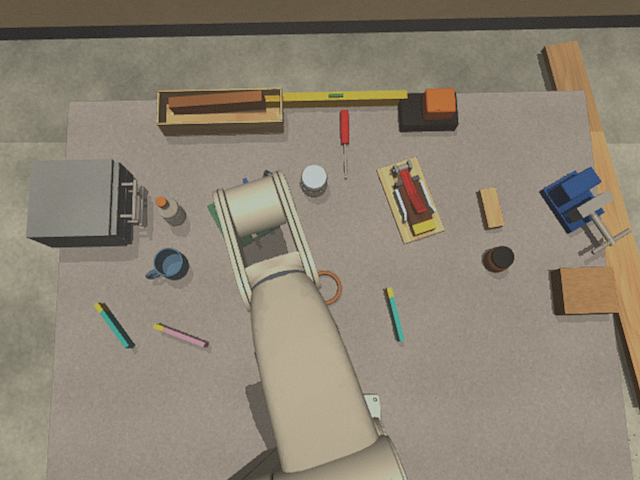

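The walnut board is seated on the pile: yellow end at the mouth (top view 425,226), arm on it, far end at the stops. The other things stand where they were, and the robot is clear.

```bash
python3 -c "
from rig import manip
print(manip.get_position(),manip.get_contact_force());manip.sign_off();print(manip.get_time())"
```

```text
[0.53980631 0.17518733 0.36893462] [-0.45048441 -0.23953917  0.4867803 ]
the job is handed in; nothing more can be done
the job is handed in; nothing more can be done
```

The walnut board is on top of the pile, pushed home against the stops with the sprung arm resting on it. I handed the job in at about 36 s.

- **How it went:** I lifted the board out of the rack and stood it on its edge on the bench. I released it and toppled it walnut face up. Then I gripped it across its width at the yellow end and slid it level under the arm until the stops pushed back. Contact came at TCP x = -61.8 mm in the fixture, against -62 mm expected, and I pushed to about 25 N before letting go.
- **Position:** the top camera puts the board within about 0.2 mm of home and 0.006 rad of square. Adding the scene camera gives 1.0 mm across and 0.014 rad. The two disagree slightly, but both are well inside the limits.
- **Other checks:** the last pictures show the board flat with its yellow end at the mouth and the arm on it. The bench items look unmoved, the gripper is clear, and the contact force reading is near zero.
- **Not checked:** I did not measure the sprung arm's angle or the pile boards' shift directly. In the final top view my arm hid most of the rack. I last saw the blue and white boards, upright and in place, after the topple and did not go near them after that.

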